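# Fill the drying dock in numbered order and start it

## Task

Slide the three upside-down rice bowls along the counter, without lifting or tipping them, into the bays of the drying dock in numbered order: first one into the bay marked with one stud, then one into the two-stud bay, then one into the three-stud bay (any bowl will do for any bay), each fully home against the bay's back wall. Only when all three are home, press the dock's start button fully down and let it come up again. Leave the mug, the soap bottle and the spatula as they are.

Things in the scene. Friction and masses are not known exactly. Their poses are not given: they have to be found in the camera images.
- dock: Grey dish-drying dock, fixed. Origin: on the counter in the middle bay; x to its back (away from the robot), y left. Three bays, centred at y = 130, 0, -130 mm, 122 mm wide inside, open in front, floor the bare counter; fins between them 8 mm thick, 40 high, front ends at x = -21; back wall at x = 52, front of a housing 75 deep, 60 high. Control block 50 high at the right end.
- tab1: Steel plate 40x90x3 mm with one black stud (16 mm wide, 6 high), on the dock's housing behind one bay: marks bay 1, which varies. Origin: centre of its underside, 60 mm above the counter; axes as the dock's. The bay's back wall is 38 mm in front (-x) of the origin; a bowl fully home touches it, centre 88 mm in front of the origin.
- tab2: Steel plate 40x90x3 mm with two black studs (16 mm wide, 6 high, 26 apart), on the dock's housing behind one bay: marks bay 2, which varies. Origin: centre of its underside, 60 mm above the counter; axes as the dock's. The bay's back wall is 38 mm in front (-x) of the origin; a bowl fully home touches it, centre 88 mm in front of the origin.
- tab3: Steel plate 40x90x3 mm with three black studs (16 mm wide, 6 high, 26 apart), on the dock's housing behind one bay: marks bay 3, which varies. Origin: centre of its underside, 60 mm above the counter; axes as the dock's. The bay's back wall is 38 mm in front (-x) of the origin; a bowl fully home touches it, centre 88 mm in front of the origin.
- bowl_a: One of three identical white rice bowls with a blue rim line, upside down on the counter in front of the dock: rim 100 mm across, upright for the lowest 14 mm, narrowing to a 50 mm foot on top; 60 mm tall, about 0.3 kg. Origin: centre of the rim, on the counter; z up. It slides when pushed low down.
- bowl_b: One of three identical white rice bowls with a blue rim line, upside down on the counter in front of the dock: rim 100 mm across, upright for the lowest 14 mm, narrowing to a 50 mm foot on top; 60 mm tall, about 0.3 kg. Origin: centre of the rim, on the counter; z up. It slides when pushed low down.
- bowl_c: One of three identical white rice bowls with a blue rim line, upside down on the counter in front of the dock: rim 100 mm across, upright for the lowest 14 mm, narrowing to a 50 mm foot on top; 60 mm tall, about 0.3 kg. Origin: centre of the rim, on the counter; z up. It slides when pushed low down.
- start (a joint): Travel of the start button in m: 0 is up, 0.006 is fully down. Spring return; 5 N holds it fully down. It is a round steel push button, 32 mm across, in a black housing on the control block, pressed straight down.
- start_top (a point): Centre of the start button's top face (moves with the button). The control block under it spans x = -30 to 127 mm, y = -200 to -290 mm in the dock's frame.
- mug: Blue mug, 82 mm across, 88 mm tall, upright on the counter on the left: a bystander. Origin: centre of its underside.
- soap: Pale soap bottle, 64 mm across, 190 mm tall, upright on the right: a bystander. Origin: centre of its underside.
- spatula: Spatula lying on the counter on the right: a bystander. Origin: underside, near the middle of its length.
Mind the look-alikes: they are no part of the job. What is shaped like the bowl_a but red or turquoise is not meant.

How it is judged:
On the way, in this order (a step that is already met when the one before it is completed fails the run):
1. a bowl is fully home in the one-stud bay (((x of bowl_a in the frame of tab1 between -0.098 and -0.08 m and y of bowl_a in the frame of tab1 between -0.02 and 0.02 m and height (world z) of bowl_a below 0.008 m and angle between bowl_a's own z axis and vertical below 0.12 rad and linear speed of bowl_a below 0.03 m/s) or (x of bowl_b in the frame of tab1 between -0.098 and -0.08 m and y of bowl_b in the frame of tab1 between -0.02 and 0.02 m and height (world z) of bowl_b below 0.008 m and angle between bowl_b's own z axis and vertical below 0.12 rad and linear speed of bowl_b below 0.03 m/s) or (x of bowl_c in the frame of tab1 between -0.098 and -0.08 m and y of bowl_c in the frame of tab1 between -0.02 and 0.02 m and height (world z) of bowl_c below 0.008 m and angle between bowl_c's own z axis and vertical below 0.12 rad and linear speed of bowl_c below 0.03 m/s))), for 0.2 s.
2. a bowl is fully home in the two-stud bay (((x of bowl_a in the frame of tab2 between -0.098 and -0.08 m and y of bowl_a in the frame of tab2 between -0.02 and 0.02 m and height (world z) of bowl_a below 0.008 m and angle between bowl_a's own z axis and vertical below 0.12 rad and linear speed of bowl_a below 0.03 m/s) or (x of bowl_b in the frame of tab2 between -0.098 and -0.08 m and y of bowl_b in the frame of tab2 between -0.02 and 0.02 m and height (world z) of bowl_b below 0.008 m and angle between bowl_b's own z axis and vertical below 0.12 rad and linear speed of bowl_b below 0.03 m/s) or (x of bowl_c in the frame of tab2 between -0.098 and -0.08 m and y of bowl_c in the frame of tab2 between -0.02 and 0.02 m and height (world z) of bowl_c below 0.008 m and angle between bowl_c's own z axis and vertical below 0.12 rad and linear speed of bowl_c below 0.03 m/s))), for 0.2 s.
3. a bowl is fully home in the three-stud bay (((x of bowl_a in the frame of tab3 between -0.098 and -0.08 m and y of bowl_a in the frame of tab3 between -0.02 and 0.02 m and height (world z) of bowl_a below 0.008 m and angle between bowl_a's own z axis and vertical below 0.12 rad and linear speed of bowl_a below 0.03 m/s) or (x of bowl_b in the frame of tab3 between -0.098 and -0.08 m and y of bowl_b in the frame of tab3 between -0.02 and 0.02 m and height (world z) of bowl_b below 0.008 m and angle between bowl_b's own z axis and vertical below 0.12 rad and linear speed of bowl_b below 0.03 m/s) or (x of bowl_c in the frame of tab3 between -0.098 and -0.08 m and y of bowl_c in the frame of tab3 between -0.02 and 0.02 m and height (world z) of bowl_c below 0.008 m and angle between bowl_c's own z axis and vertical below 0.12 rad and linear speed of bowl_c below 0.03 m/s))), for 0.2 s.
4. with all three bowls home, the start button is pressed fully down (value of joint start above 0.005 m and ((x of bowl_a in the frame of tab1 between -0.098 and -0.08 m and y of bowl_a in the frame of tab1 between -0.02 and 0.02 m and height (world z) of bowl_a below 0.008 m and angle between bowl_a's own z axis and vertical below 0.12 rad and linear speed of bowl_a below 0.03 m/s) or (x of bowl_b in the frame of tab1 between -0.098 and -0.08 m and y of bowl_b in the frame of tab1 between -0.02 and 0.02 m and height (world z) of bowl_b below 0.008 m and angle between bowl_b's own z axis and vertical below 0.12 rad and linear speed of bowl_b below 0.03 m/s) or (x of bowl_c in the frame of tab1 between -0.098 and -0.08 m and y of bowl_c in the frame of tab1 between -0.02 and 0.02 m and height (world z) of bowl_c below 0.008 m and angle between bowl_c's own z axis and vertical below 0.12 rad and linear speed of bowl_c below 0.03 m/s)) and ((x of bowl_a in the frame of tab2 between -0.098 and -0.08 m and y of bowl_a in the frame of tab2 between -0.02 and 0.02 m and height (world z) of bowl_a below 0.008 m and angle between bowl_a's own z axis and vertical below 0.12 rad and linear speed of bowl_a below 0.03 m/s) or (x of bowl_b in the frame of tab2 between -0.098 and -0.08 m and y of bowl_b in the frame of tab2 between -0.02 and 0.02 m and height (world z) of bowl_b below 0.008 m and angle between bowl_b's own z axis and vertical below 0.12 rad and linear speed of bowl_b below 0.03 m/s) or (x of bowl_c in the frame of tab2 between -0.098 and -0.08 m and y of bowl_c in the frame of tab2 between -0.02 and 0.02 m and height (world z) of bowl_c below 0.008 m and angle between bowl_c's own z axis and vertical below 0.12 rad and linear speed of bowl_c below 0.03 m/s)) and ((x of bowl_a in the frame of tab3 between -0.098 and -0.08 m and y of bowl_a in the frame of tab3 between -0.02 and 0.02 m and height (world z) of bowl_a below 0.008 m and angle between bowl_a's own z axis and vertical below 0.12 rad and linear speed of bowl_a below 0.03 m/s) or (x of bowl_b in the frame of tab3 between -0.098 and -0.08 m and y of bowl_b in the frame of tab3 between -0.02 and 0.02 m and height (world z) of bowl_b below 0.008 m and angle between bowl_b's own z axis and vertical below 0.12 rad and linear speed of bowl_b below 0.03 m/s) or (x of bowl_c in the frame of tab3 between -0.098 and -0.08 m and y of bowl_c in the frame of tab3 between -0.02 and 0.02 m and height (world z) of bowl_c below 0.008 m and angle between bowl_c's own z axis and vertical below 0.12 rad and linear speed of bowl_c below 0.03 m/s))), for 0.05 s.
At the end, for the whole second after the job is handed in: Each of the three bays holds a bowl: upside down flat on the counter (tilt under 0.12 rad), its rim within 10 mm of the bay's back wall and its centre within 20 mm of the bay's centre line, at rest; the start button is up again (within 1.5 mm) (((x of bowl_a in the frame of tab1 between -0.098 and -0.08 m and y of bowl_a in the frame of tab1 between -0.02 and 0.02 m and height (world z) of bowl_a below 0.008 m and angle between bowl_a's own z axis and vertical below 0.12 rad and linear speed of bowl_a below 0.03 m/s) or (x of bowl_b in the frame of tab1 between -0.098 and -0.08 m and y of bowl_b in the frame of tab1 between -0.02 and 0.02 m and height (world z) of bowl_b below 0.008 m and angle between bowl_b's own z axis and vertical below 0.12 rad and linear speed of bowl_b below 0.03 m/s) or (x of bowl_c in the frame of tab1 between -0.098 and -0.08 m and y of bowl_c in the frame of tab1 between -0.02 and 0.02 m and height (world z) of bowl_c below 0.008 m and angle between bowl_c's own z axis and vertical below 0.12 rad and linear speed of bowl_c below 0.03 m/s)) and ((x of bowl_a in the frame of tab2 between -0.098 and -0.08 m and y of bowl_a in the frame of tab2 between -0.02 and 0.02 m and height (world z) of bowl_a below 0.008 m and angle between bowl_a's own z axis and vertical below 0.12 rad and linear speed of bowl_a below 0.03 m/s) or (x of bowl_b in the frame of tab2 between -0.098 and -0.08 m and y of bowl_b in the frame of tab2 between -0.02 and 0.02 m and height (world z) of bowl_b below 0.008 m and angle between bowl_b's own z axis and vertical below 0.12 rad and linear speed of bowl_b below 0.03 m/s) or (x of bowl_c in the frame of tab2 between -0.098 and -0.08 m and y of bowl_c in the frame of tab2 between -0.02 and 0.02 m and height (world z) of bowl_c below 0.008 m and angle between bowl_c's own z axis and vertical below 0.12 rad and linear speed of bowl_c below 0.03 m/s)) and ((x of bowl_a in the frame of tab3 between -0.098 and -0.08 m and y of bowl_a in the frame of tab3 between -0.02 and 0.02 m and height (world z) of bowl_a below 0.008 m and angle between bowl_a's own z axis and vertical below 0.12 rad and linear speed of bowl_a below 0.03 m/s) or (x of bowl_b in the frame of tab3 between -0.098 and -0.08 m and y of bowl_b in the frame of tab3 between -0.02 and 0.02 m and height (world z) of bowl_b below 0.008 m and angle between bowl_b's own z axis and vertical below 0.12 rad and linear speed of bowl_b below 0.03 m/s) or (x of bowl_c in the frame of tab3 between -0.098 and -0.08 m and y of bowl_c in the frame of tab3 between -0.02 and 0.02 m and height (world z) of bowl_c below 0.008 m and angle between bowl_c's own z axis and vertical below 0.12 rad and linear speed of bowl_c below 0.03 m/s)) and value of joint start below 0.0015 m and linear speed of each of bowl_a, bowl_b, bowl_c below 0.01 m/s); the robot touches nothing.
It fails at once if the start button is pressed (over 3 mm) before all three bowls are home (value of joint start above 0.003 m and not (((x of bowl_a in the frame of tab1 between -0.098 and -0.08 m and y of bowl_a in the frame of tab1 between -0.02 and 0.02 m and height (world z) of bowl_a below 0.008 m and angle between bowl_a's own z axis and vertical below 0.12 rad) or (x of bowl_b in the frame of tab1 between -0.098 and -0.08 m and y of bowl_b in the frame of tab1 between -0.02 and 0.02 m and height (world z) of bowl_b below 0.008 m and angle between bowl_b's own z axis and vertical below 0.12 rad) or (x of bowl_c in the frame of tab1 between -0.098 and -0.08 m and y of bowl_c in the frame of tab1 between -0.02 and 0.02 m and height (world z) of bowl_c below 0.008 m and angle between bowl_c's own z axis and vertical below 0.12 rad)) and ((x of bowl_a in the frame of tab2 between -0.098 and -0.08 m and y of bowl_a in the frame of tab2 between -0.02 and 0.02 m and height (world z) of bowl_a below 0.008 m and angle between bowl_a's own z axis and vertical below 0.12 rad) or (x of bowl_b in the frame of tab2 between -0.098 and -0.08 m and y of bowl_b in the frame of tab2 between -0.02 and 0.02 m and height (world z) of bowl_b below 0.008 m and angle between bowl_b's own z axis and vertical below 0.12 rad) or (x of bowl_c in the frame of tab2 between -0.098 and -0.08 m and y of bowl_c in the frame of tab2 between -0.02 and 0.02 m and height (world z) of bowl_c below 0.008 m and angle between bowl_c's own z axis and vertical below 0.12 rad)) and ((x of bowl_a in the frame of tab3 between -0.098 and -0.08 m and y of bowl_a in the frame of tab3 between -0.02 and 0.02 m and height (world z) of bowl_a below 0.008 m and angle between bowl_a's own z axis and vertical below 0.12 rad) or (x of bowl_b in the frame of tab3 between -0.098 and -0.08 m and y of bowl_b in the frame of tab3 between -0.02 and 0.02 m and height (world z) of bowl_b below 0.008 m and angle between bowl_b's own z axis and vertical below 0.12 rad) or (x of bowl_c in the frame of tab3 between -0.098 and -0.08 m and y of bowl_c in the frame of tab3 between -0.02 and 0.02 m and height (world z) of bowl_c below 0.008 m and angle between bowl_c's own z axis and vertical below 0.12 rad)))).
It fails at once if a bowl is lifted more than 15 mm off the counter or tipped more than 0.35 rad (height (world z) of any of bowl_a, bowl_b, bowl_c above 0.015 m or angle between any of bowl_a, bowl_b, bowl_c's own z axis and vertical above 0.35 rad).
It fails at once if the mug, the soap bottle or the spatula is shifted more than 25 mm, or the mug or bottle tipped (distance of any of mug, soap, spatula from where it was at the start of the episode above 0.025 m or angle between any of mug, soap's own z axis and vertical above 0.35 rad).
It also fails if it takes over 69 s, if anything falls off the work surface, if the arm or the gripper's body presses on something with over 40 N, if the wrist force passes 120 N, or if a joint passes its speed limit or range.

## Robot

A 6-joint arm with a two-finger parallel gripper is mounted at the origin on the work surface. World frame = base frame: x ahead of the robot, y to its left, z up, the work surface at z = 0. Lengths are in m, angles in rad, forces in N, time in s.
With the tool pointing down it reaches from about 0.3 to 0.75 m from the base axis. Payload 8.5 kg.
Tool frame: the origin (TCP) lies midway between the tips of the shut fingers; the grasp point (between the pads) lies ctrl.grasp_offset behind it (ctrl.grasp_offset is the distance from the TCP to the grasp point, in m); z points along the fingers, y is the line along which they close (so a half turn about z gives the same grasp; the last joint's range is limited). The gripper opens to 88 mm and grips with 3 to 60 N. Pads are 18 mm wide; open, the fingers measure 123 mm over their backs; the gripper's body (75 mm by 187 mm) begins 45 mm behind the grasp point.
Start: joints at [-1.542, 0.381, 1.297, -0, 1.464, -0.215], TCP at [0.133, -0.534, 0.239] pointing down, gripper open.
Joint ranges: [-3.11, 3.11], [-0.89, 2.33], [0.22, 2.48], [-1.42, 4.56], [0.17, 2.85], [-2.88, 2.88]. Speed limits (rad/s): [2.39, 2.39, 3.14, 3.14, 3.14, 3.14].

## Interface

Orientations are given as a rotation vector (axis times angle).
In Python, from rig import observe, viewer, job, ctrl gives the robot as it stands. The module is installed in compiled form; this text tells all that it offers.
- The arm moves only by the tool move_arm, never from a script. Its argument "deltas" is a list of rows, each a list of 7 numbers: the finger opening in cm, from 0 to 8.81, then the shift along the tool's x, y, z in cm, then the turn, a rotation vector about the tool's x, y, z in rad. A call has 1 to 8 rows; each row is the pose to reach, as a shift and turn from the pose commanded when the call began, along the tool's axes at that moment; what a row does not reach only later rows make up. A row lasts 1/10 s, in which the tool goes at most 50 mm and 8.59 degrees, less where a joint would pass 70% of its speed; a pose out of reach is approached as far as the arm can. A call with a gripper value outside its range is refused whole. The fingers move at their own pace and stop on an object; the grip force is fixed at half the most. Time passes only in rows, so rows that repeat a pose let the fingers close. It gives the time, the measured TCP pose, the force, the opening and the grip force at its end, in the units of the state.
- observe(): the state, without advancing time (a new reading comes with each control period).
- viewer.grab_frame(name): name is "side" or "top" or "wrist"; returns (picture, depth): 420x560x3 uint8, red, green, blue; 420x560 float32, m along the optical axis (not along the pixel's ray), 0 where there is no reading.
- viewer.get_calibration(name): a dict with "intrinsics" (3x3 intrinsics, pixels), "world_from_camera" (4x4, takes a point from camera to world coordinates). Camera axes: x right, y up, looking along -z (the intrinsics and any distortion apply to the point x, -y, -z); pixel columns grow to the right and rows downward; lengths in m; the calibration is good to about 2 mm. A picture is of the moment at which its call begins: read the wrist's pose just before it. get_calibration takes no time and is no camera call; for the wrist camera it gives the pose at the moment of the call.
- job.close_job(): hands the job in; it is judged then, once.
The state is a dict: "time": time; "joints": joint angles; "joint_velocities": joint speeds; "tau": joint torques, N m; "tool_pos": TCP position; "tcp_rot": TCP orientation; "contact_force": force on the tool from outside, world axes, zero at the start; "wrist_torque": the same for the moment, N m; "gripper_width": finger opening in m; "finger_force": force on a finger pad.
Only numpy, scipy, OpenCV 4.12 (cv2) and the standard library are available. Lean on these libraries where they do the work, as an engineer would, in place of code of your own. Each camera call takes 0.05 s, during which the arm holds its last target. There are 200 camera calls.

## Working session

There is one attempt and no reset: what is moved stays moved. The work goes in short steps, Python scripts to look and compute and a tool call to move; the robot and the scene stay as the last step left them, time stands still between calls to the robot, and variables do not carry over. Pictures are saved under pics/ and viewed, at most 10 in all, crops included, and the job is handed in when it is done.

Besides the shell and the picture viewer there is one more tool, called after ">>>" as name(argument=value, ...) on one line, values as JSON. move_arm: Moves the arm, as the interface text tells. Its arguments: {"type":"object","properties":{"deltas":{"type":"array"}},"required":["deltas"]}

```bash
mkdir -p pics
cat > h.py <<'E'
import numpy as np, cv2
from rig import observe, viewer, job, ctrl
from scipy.spatial.transform import Rotation as R
def world(name, d, u, v):
    c=viewer.get_calibration(name); K=np.array(c["intrinsics"]); T=np.array(c["world_from_camera"])
    z=d[v,u]; p=np.array([(u-K[0,2])/K[0,0]*z, -(v-K[1,2])/K[1,1]*z, -z,1.])
    return (T@p)[:3]
def cloud(name,d):
    c=viewer.get_calibration(name); K=np.array(c["intrinsics"]); T=np.array(c["world_from_camera"])
    v,u=np.mgrid[:d.shape[0],:d.shape[1]]
    P=np.stack([(u-K[0,2])/K[0,0]*d,-(v-K[1,2])/K[1,1]*d,-d],-1)
    return P@T[:3,:3].T+T[:3,3]
E
python3 - <<'E'
from h import *
s=observe(); print(s, ctrl.grasp_offset)
print(R.from_rotvec(s["tcp_rot"]).as_matrix().round(3))
for n in("top","side"):
    im,d=viewer.grab_frame(n); cv2.imwrite(f"pics/{n}0.png",im[...,::-1]); np.save(f"{n}0.npy",d); np.save(f"{n}c.npy",cloud(n,d)); print({k:np.array(v).round(3).tolist() for k,v in viewer.get_calibration(n).items()})
E
```

```text
{'time': 0.0, 'joints': array([-1.54227241e+00,  3.81192665e-01,  1.29823156e+00, -4.46065193e-05,
        1.46357972e+00, -2.15286947e-01]), 'joint_velocities': array([-0.00018741,  0.00040268, -0.00127906,  0.00173426, -0.00038277,
       -0.00032213]), 'tau': array([-9.41008111e-04, -4.37929702e+01, -2.24551374e+01,  7.13381334e-02,
        3.52403987e-02, -1.25217216e-04]), 'tool_pos': array([ 0.13275721, -0.53345959,  0.2381494 ]), 'tcp_rot': array([-3.11687831e+00, -3.81865466e-01, -1.37294214e-04]), 'contact_force': array([0.49491139, 0.03940632, 0.08970848]), 'wrist_torque': array([-0.05735171,  0.00812876,  0.03247005]), 'finger_force': 0.0, 'gripper_width': 0.08846525267634485} 0.0187
[[ 0.97   0.241 -0.   ]
 [ 0.241 -0.97   0.001]
 [ 0.    -0.001 -1.   ]]
{'intrinsics': [[472.862, 0.0, 279.773], [0.0, 472.862, 217.12], [0.0, 0.0, 1.0]], 'world_from_camera': [[0.014, 0.998, -0.06, 0.471], [-1.0, 0.014, -0.001, -0.022], [0.0, 0.06, 0.998, 1.325], [0.0, 0.0, 0.0, 1.0]]}
{'intrinsics': [[415.509, 0.0, 283.905], [0.0, 415.509, 212.967], [0.0, 0.0, 1.0]], 'world_from_camera': [[-0.788, 0.463, -0.405, -0.022], [-0.615, -0.593, 0.519, 0.694], [0.001, 0.658, 0.753, 1.121], [0.0, 0.0, 0.0, 1.0]]}
```

View pics/top0.png

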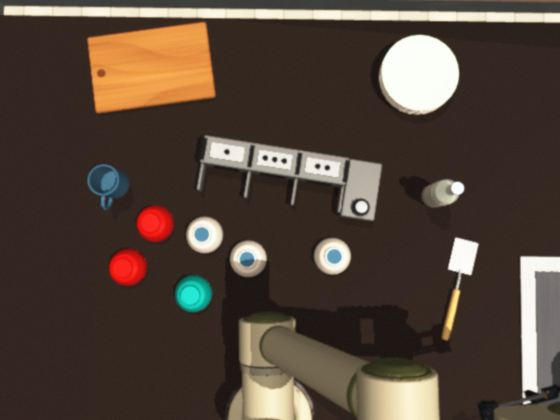

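View pics/side0.png

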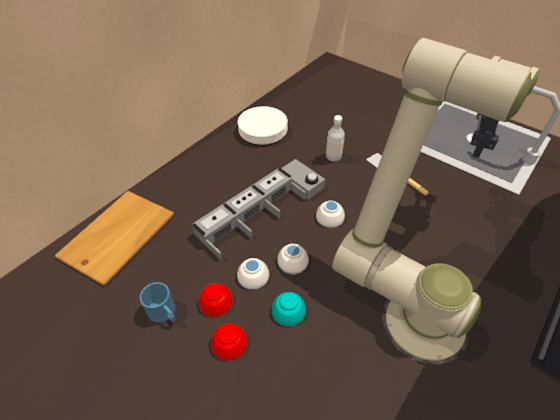

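Run:
```python
from h import *
im=cv2.imread("pics/top0.png"); C=np.load("topc.npy"); S=np.load("sidec.npy")
cr=im[120:300,80:400]; cv2.imwrite("pics/crop0.png",cv2.resize(cr,(800,450),interpolation=cv2.INTER_CUBIC))
for u,v in [(205,235),(248,258),(332,256)]:
    P=C[v-30:v+30,u-30:u+30].reshape(-1,3); P=P[P[:,2]>.012]; P=P[P[:,2]<.09]
    top=P[P[:,2]>.055]; print(u,v,"zmax",P[:,2].max().round(4),"topmean",top.mean(0).round(4),len(top),"bbox",P.min(0).round(3),P.max(0).round(3))
for n,(u,v) in dict(t1=(227,152),t3=(274,160),t2=(323,167),btn=(361,207),mug=(104,180),soap=(457,187),soapb=(432,195)).items(): print(n,C[v,u].round(4))
P=C[130:225,190:390].reshape(-1,3); h=P[(P[:,2]>.057)&(P[:,2]<.075)]
r=cv2.minAreaRect((h[:,:2]*1000).astype(np.float32)); print(r, len(h))
# side based foot tops
im2=cv2.imread("pics/side0.png")
for u,v in [(253,267),(292,252),(331,207)]: print("side",S[v,u].round(4))
```

```text
205 235 zmax 0.0688 topmean [0.4982 0.1874 0.0612] 301 bbox [0.419 0.1   0.012] [0.548 0.237 0.069]
248 258 zmax 0.0696 topmean [0.4342 0.0656 0.0613] 306 bbox [0.386 0.017 0.012] [0.518 0.148 0.07 ]
332 256 zmax 0.072 topmean [ 0.4442 -0.1652  0.061 ] 308 bbox [ 0.387 -0.215  0.013] [ 0.494 -0.117  0.072]
t1 [0.7198 0.1224 0.0697]
t3 [ 0.7    -0.0039  0.0687]
t2 [ 0.684 -0.136  0.062]
btn [ 0.5764 -0.2368  0.0729]
mug [0.6482 0.4729 0.0073]
soap [ 0.6179 -0.4477  0.1914]
soapb [ 0.6077 -0.4161  0.1022]
((665.8959350585938, -40.52760314941406), (489.8563232421875, 145.88760375976562), 79.13298034667969) 4210
side [0.4905 0.1899 0.056 ]
side [0.4295 0.0732 0.0585]
side [ 0.4371 -0.1577  0.0623]
```

View pics/crop0.png

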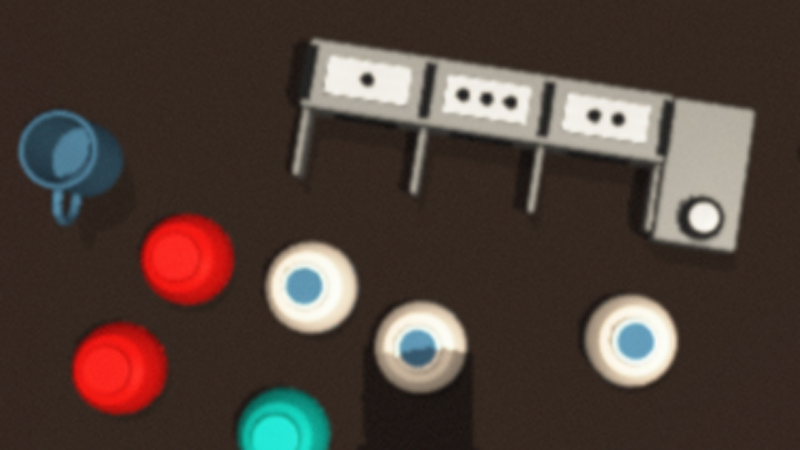

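```bash
cat > dock.py <<'E'
from h import *
def fit(im,C):
    g=im.min(2); m=np.zeros(g.shape,np.uint8); m[130:185,195:350]=(g[130:185,195:350]>195)
    n,l,st,ct=cv2.connectedComponentsWithStats(cv2.morphologyEx(m,cv2.MORPH_CLOSE,np.ones((7,3),np.uint8)))
    out=[]
    for i in range(1,n):
        if st[i,4]>200:
            P=C[l==i]; out.append(np.r_[np.median(P,0),cv2.minAreaRect(np.argwhere(l==i).astype(np.float32))[1]])
    return np.array(out)
E
python3 - <<'E'
from dock import *
im=cv2.imread("pics/top0.png"); C=np.load("topc.npy"); t=fit(im,C); t=t[np.argsort(-t[:,1])]; print(t.round(4))
ax=t[0,:2]-t[2,:2]; print(np.linalg.norm(ax)); th=np.arctan2(-ax[0],ax[1]); print("yaw",th)
ux=np.array([np.cos(th),np.sin(th)]); uy=np.array([-np.sin(th),np.cos(th)])
o=t[:,:2].mean(0)-.09*ux; print("origin",o)
P=C[120:240,180:400].reshape(-1,3); D=np.c_[(P[:,:2]-o)@ux,(P[:,:2]-o)@uy,P[:,2]]
b=D[(abs(D[:,1])<.17)&(D[:,2]>.05)]; print("housing x",np.percentile(b[:,0],[1,3,97,99]))
f=D[(D[:,2]>.03)&(D[:,2]<.046)&(D[:,0]<.03)&(D[:,0]>-.03)]; print("fins y",[f[abs(f[:,1]-c)<.03,1].mean().round(4) for c in(.195,.065,-.065)], f[abs(f[:,1])<.21,0].min())
k=D[(D[:,2]>.069)&(D[:,1]<-.19)]; print("btn dock",k.mean(0),k.max(0)-k.min(0),len(k),"world",o+k[:,:2].mean(0)@np.array([ux,uy]))
for q in [(.4982,.1874),(.4342,.0656),(.4442,-.1652)]: q=np.array(q); print("bowl dock",(q-o)@ux,(q-o)@uy)
# nearby objects in dock frame
for n,(u,v) in dict(r1=(155,224),r2=(128,268),tq=(193,293)).items():
    q=C[v,u]; print(n,q.round(3),((q[:2]-o)@ux).round(3),((q[:2]-o)@uy).round(3))
E
```

```text
[[ 7.21500e-01  1.22800e-01  6.47000e-02  3.37310e+01  1.51276e+01]
 [ 7.02800e-01 -6.50000e-03  6.50000e-02  3.37919e+01  1.50764e+01]
 [ 6.83500e-01 -1.33200e-01  6.48000e-02  3.37018e+01  1.49603e+01]]
0.2587598113010141
yaw -0.1470771244357374
origin [0.61356321 0.00756009]
housing x [-0.14529304 -0.13688561  0.12291546  0.12474474]
fins y [np.float64(0.195), np.float64(0.0658), np.float64(-0.0636)] -0.029793812226989187
btn dock [ 0.00139577 -0.24444194  0.07279088] [0.10327642 0.07151455 0.00967362] 109 world [ 0.57912157 -0.23444731]
bowl dock -0.14047278695592488 0.16099211125797178
bowl dock -0.18593234148239676 0.031128071192006106
bowl dock -0.14221715511203553 -0.19571465511986968
r1 [0.524 0.312 0.062] -0.133 0.288
r2 [0.406 0.38  0.061] -0.26 0.338
tq [0.343 0.206 0.062] -0.297 0.156
```

```bash
cat > plan.py <<'E'
from h import *
import sys
TH=-0.147; O=np.array([.6136,.0076]); U=np.array([[np.cos(TH),np.sin(TH)],[-np.sin(TH),np.cos(TH)]])
# args: waypoints x,y,z(mm, dock frame),heading(deg, dock frame)
s=observe(); M=R.from_rotvec(s["tcp_rot"]); p=s["tool_pos"]
print("t",round(s["time"],2),"dock",((U@(p[:2]-O))*1000).round(1),"z",(p[2]*1000).round(1),"head",round(np.degrees(np.arctan2(*M.as_matrix()[[1,0],0])-TH),1),"w",round(s["gripper_width"],4))
for a in sys.argv[1:]:
    x,y,z,h=map(float,a.split(",")); q=np.r_[O+np.array([x,y])/1000@U,z/1000]
    yaw=TH+np.radians(h); T=R.from_matrix(np.array([[np.cos(yaw),np.sin(yaw),0],[np.sin(yaw),-np.cos(yaw),0],[0,0,-1]]))
    print(a,"world",q.round(3),"->",(M.inv().apply(q-p)*100).round(2),(M.inv()*T).as_rotvec().round(3))
E
python3 plan.py=1 2>/dev/null; python3 plan.py -- 2>/dev/null; python3 plan.py " -300,-200,180,0" " -205,161,120,0" " -205,161,12,0"
```

```text
t 0.1 dock [-396.4 -605.7] z 238.2 head 22.4 w 0.0882
t 0.1 dock [-396.4 -605.7] z 238.2 head 22.4 w 0.0882
 -300,-200,180,0 world [ 0.288 -0.146  0.18 ] -> [ 24.37 -33.83   5.87] [-0.001 -0.     0.391]
 -205,161,120,0 world [0.434 0.197 0.12 ] -> [ 46.9  -63.58  11.91] [-0.001 -0.     0.391]
 -205,161,12,0 world [0.434 0.197 0.012] -> [ 46.9  -63.57  22.71] [-0.001 -0.     0.391]
```

>>> move_arm(deltas=[[7,4.2,-3.7,0,0,0,0.1],[7,8.4,-7.5,0,0,0,0.2],[7,12.6,-11.2,0,0,0,0.3],[7,16.8,-15,1,0,0,0.39],[7,21,-18.7,2,0,0,0.39],[7,25.2,-22.5,4,0,0,0.39],[7,29.4,-26.2,5,0,0,0.39],[7,33.6,-30,6,0,0,0.39]])

```text
time: 0.9
tool_pos: [0.3558, -0.2056, 0.1892]
tcp_rot: [-3.133, 0.23, 0.0]
contact_force: [0.2, -0.0, -0.3]
gripper_width: 0.0702
finger_force: 0.0
```

```bash
python3 plan.py " -205,161,120,0" " -205,161,12,0"
```

```text
t 0.9 dock [-223.8 -248.7] z 189.2 head 0.0 w 0.0702
 -205,161,120,0 world [0.434 0.197 0.12 ] -> [  1.9  -40.97   6.93] [-0.  0.  0.]
 -205,161,12,0 world [0.434 0.197 0.012] -> [  1.9  -40.96  17.73] [-0.  0.  0.]
```

>>> move_arm(deltas=[[7,0,-5,0,0,0,0],[7,0,-10,0,0,0,0],[7,0.5,-15,0,0,0,0],[7,1,-20,0,0,0,0],[7,1.5,-25,0,0,0,0],[7,1.9,-30,2,0,0,0],[7,1.9,-34,3,0,0,0],[7,1.9,-34,3,0,0,0]])

```text
time: 1.7
tool_pos: [0.4226, 0.1301, 0.1582]
tcp_rot: [-3.133, 0.22, 0.005]
contact_force: [-0.2, -0.1, -0.1]
gripper_width: 0.0702
finger_force: 0.0
```

```bash
python3 plan.py " -205,161,120,0" " -205,161,12,0"
```

```text
t 1.7 dock [-206.9   93.2] z 158.2 head 0.4 w 0.0702
 -205,161,120,0 world [0.434 0.197 0.12 ] -> [ 0.24 -6.77  3.82] [-0.     0.003  0.007]
 -205,161,12,0 world [0.434 0.197 0.012] -> [ 0.28 -6.77 14.62] [-0.     0.003  0.007]
```

>>> move_arm(deltas=[[7,0.2,-3.5,1.5,0,0,0.007],[7,0.2,-6.8,4,0,0,0.007],[7,0.2,-6.8,7,0,0,0.007],[7,0.2,-6.8,10,0,0,0.007],[7,0.2,-6.8,13,0,0,0.007],[7,0.2,-6.8,14.6,0,0,0.007],[7,0.2,-6.8,14.6,0,0,0.007]])

```text
time: 2.4
tool_pos: [0.4346, 0.1922, 0.0122]
tcp_rot: [3.131, -0.242, -0.006]
contact_force: [-0.8, 0.3, 0.2]
gripper_width: 0.0699
finger_force: 0.0
```

```bash
python3 plan.py " -185,161,12,0" " -115,130,12,0" " -60,130,12,0"
python3 -c "
from h import *
im,d=viewer.grab_frame('top'); cv2.imwrite('pics/t1.png',cv2.resize(im[120:320,80:400,::-1],(800,500)))"
```

```text
t 2.4 dock [-204.1  156.4] z 12.2 head -0.4 w 0.0699
 -185,161,12,0 world [0.454 0.194 0.012] -> [ 1.91 -0.48  0.01] [ 0.001  0.004 -0.007]
 -115,130,12,0 world [0.519 0.153 0.012] -> [ 8.93  2.58 -0.01] [ 0.001  0.004 -0.007]
 -60,130,12,0 world [0.573 0.145 0.012] -> [14.43  2.54 -0.03] [ 0.001  0.004 -0.007]
```

View pics/t1.png

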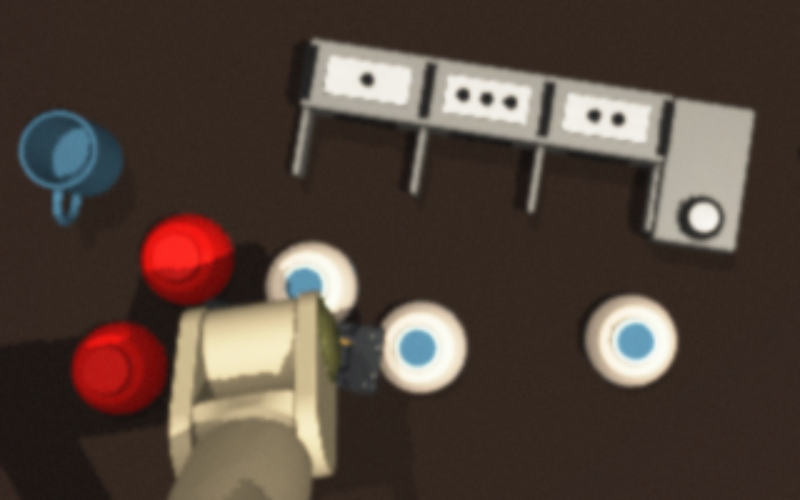

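>>> move_arm(deltas=[[7,0.8,-0.5,0,0,0,0],[7,1.8,-0.5,0,0,0,0],[7,3,0,0,0,0,0],[7,4.2,0.6,0,0,0,0],[7,5.4,1.2,0,0,0,0],[7,6.6,1.8,0,0,0,0],[7,7.8,2.3,0,0,0,0],[7,9,2.6,0,0,0,0]])

```text
time: 3.25
tool_pos: [0.5212, 0.1528, 0.0137]
tcp_rot: [3.132, -0.241, -0.001]
contact_force: [-3.0, 0.3, 2.3]
gripper_width: 0.07
finger_force: 1.9
```

```bash
python3 plan.py " -60,130,12,0" " -43,130,12,0"
cat > bowls.py <<'E'
from plan import *
im,d=viewer.grab_frame('top'); C=cloud('top',d); hsv=cv2.cvtColor(im,cv2.COLOR_RGB2HSV)
D=np.dstack([(C[...,:2]-O)@U.T*1000,C[...,2]*1000])
# blue foot discs: blue and at height ~60
m=((hsv[...,0]>95)&(hsv[...,0]<115)&(hsv[...,1]>70)&(D[...,2]>45)&(D[...,2]<75)).astype(np.uint8)
n,l,st,ct=cv2.connectedComponentsWithStats(m)
for i in range(1,n):
    if st[i,4]>40: print("foot px",ct[i].round(0),"n",st[i,4],"dock mm",np.median(D[l==i],0).round(1))
E
python3 bowls.py
```

```text
t 3.25 dock [-112.6  130.1] z 13.7 head -0.4 w 0.07
 -60,130,12,0 world [0.573 0.145 0.012] -> [ 5.26 -0.03  0.17] [ 0.     0.    -0.007]
 -43,130,12,0 world [0.59  0.142 0.012] -> [ 6.96 -0.04  0.17] [ 0.     0.    -0.007]
t 3.25 dock [-112.6  130.1] z 13.7 head -0.4 w 0.07
foot px [ 97. 178.] n 129 dock mm [-33.9 468.2  59.8]
foot px [118. 186.] n 110 dock mm [-48.3 401.4  59. ]
foot px [334. 256.] n 146 dock mm [-141.1 -196.9   61.2]
foot px [247. 259.] n 140 dock mm [-185.4   30.7   62.1]
```

>>> move_arm(deltas=[[7,-0.3,0,0.3,0,0,0],[7,0.5,0,0.4,0,0,0],[7,1.7,0,0.4,0,0,0],[7,2.9,0,0.4,0,0,0],[7,4.1,0,0.4,0,0,0],[7,5.1,0,0.4,0,0,0],[7,5.8,0,0.4,0,0,0],[7,6.2,0,0.4,0,0,0]])

```text
time: 4.1
tool_pos: [0.582, 0.1442, 0.0095]
tcp_rot: [3.132, -0.24, -0.001]
contact_force: [-0.7, -0.9, -1.8]
gripper_width: 0.0698
finger_force: 0.7
```

```bash
python3 plan.py; python3 -c "
from h import *
im,d=viewer.grab_frame('side'); np.save('s2.npy',cloud('side',d)); cv2.imwrite('pics/s2.png',cv2.resize(im[150:330,140:380,::-1],(800,600)))"
```

```text
t 4.1 dock [-51.3 130.5] z 9.5 head -0.4 w 0.0698
```

View pics/s2.png

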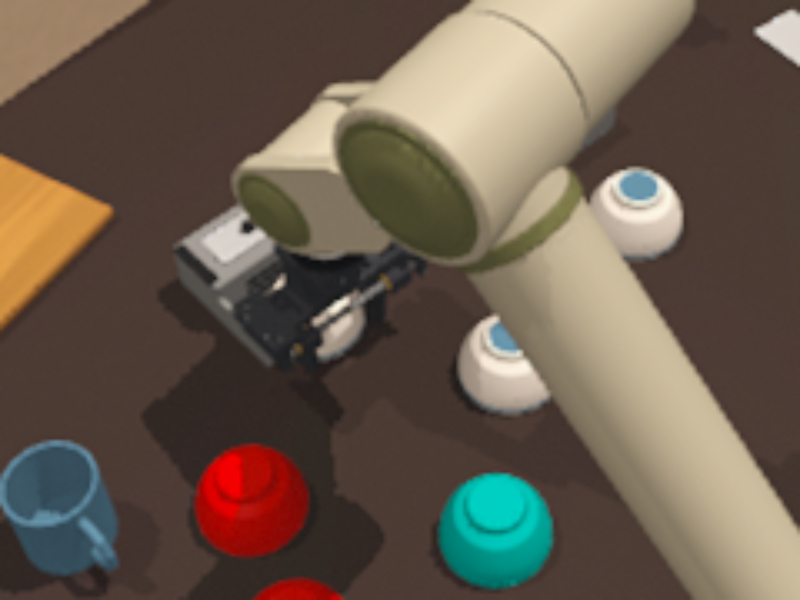

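>>> move_arm(deltas=[[7,0.2,0,0,0,0,0],[7,0.4,0,0,0,0,0],[7,0.6,0,0,0,0,0],[7,0.8,0,0,0,0,0],[7,0.8,0,0,0,0,0]])

```text
time: 4.65
tool_pos: [0.5898, 0.1429, 0.0098]
tcp_rot: [-3.132, 0.241, -0.001]
contact_force: [-0.6, 0.6, -1.1]
gripper_width: 0.0699
finger_force: 0.3
```

```bash
python3 plan.py
```

```text
t 4.65 dock [-43.3 130.4] z 9.8 head -0.4 w 0.0699
```

>>> move_arm(deltas=[[7,0.1,0,0,0,0,0],[7,0.2,0,0,0,0,0],[7,0.3,0,0,0,0,0],[7,0.4,0,0,0,0,0],[7,0.4,0,0,0,0,0]])

```text
time: 5.15
tool_pos: [0.5917, 0.1426, 0.0095]
tcp_rot: [3.132, -0.24, -0.007]
contact_force: [-8.3, 1.2, 2.9]
gripper_width: 0.07
finger_force: 4.0
```

>>> move_arm(deltas=[[7,-1.5,0,0,0,0,0],[7,-4,0,0,0,0,0],[7,-6,0,-3,0,0,0],[7,-8,0,-7,0,0,0],[7,-10,3,-11,0,0,-0.1],[7,-11,8,-13,0,0,-0.2],[7,-12,13,-13,0,0,-0.3],[7,-13,18,-13,0,0,-0.4]])

```text
time: 5.95
tool_pos: [0.4408, -0.0083, 0.141]
tcp_rot: [3.115, 0.395, 0.006]
contact_force: [-0.5, -1.1, -0.3]
gripper_width: 0.0698
finger_force: 0.0
```

```bash
python3 bowls.py; python3 plan.py " -190,-245,130,45" " -190,-245,12,45"
```

```text
t 5.95 dock [-168.6  -41. ] z 141.0 head 22.9 w 0.0698
foot px [ 96. 178.] n 130 dock mm [-34.5 468.9  61.3]
foot px [118. 185.] n 114 dock mm [-47.8 401.   62. ]
foot px [222. 184.] n 143 dock mm [  2.3 129.8  62.1]
foot px [334. 256.] n 149 dock mm [-141.  -197.1   61.6]
t 6.0 dock [-169.6  -46.8] z 140.5 head 23.1 w 0.0699
 -190,-245,130,45 world [ 0.39  -0.207  0.13 ] -> [-9.67 17.43  1.1 ] [ 0.003 -0.    -0.382]
 -190,-245,12,45 world [ 0.39  -0.207  0.012] -> [-9.67 17.39 12.9 ] [ 0.003 -0.    -0.382]
```

>>> move_arm(deltas=[[7,-2.5,4.5,0,0,0,-0.1],[7,-5,9,0,0,0,-0.2],[7,-7.5,13.3,0,0,0,-0.3],[7,-9.7,17.4,1,0,0,-0.38],[7,-9.7,17.4,4,0,0,-0.38],[7,-9.7,17.4,8,0,0,-0.38],[7,-9.7,17.4,11,0,0,-0.38],[7,-9.7,17.4,13.1,0,0,-0.38]])

```text
time: 6.8
tool_pos: [0.3892, -0.1995, 0.0072]
tcp_rot: [-2.989, -0.967, 0.0]
contact_force: [0.8, -0.4, 0.6]
gripper_width: 0.0701
finger_force: 0.0
```

```bash
python3 plan.py " -178,-234,9,45" " -112,-160,9,45"
```

```text
t 6.8 dock [-191.7 -237.7] z 7.2 head 44.3 w 0.0701
 -178,-234,9,45 world [ 0.403 -0.198  0.009] -> [ 1.24  0.69 -0.18] [-0.     0.    -0.012]
 -112,-160,9,45 world [ 0.479 -0.134  0.009] -> [11.13  0.   -0.18] [-0.     0.    -0.012]
```

>>> move_arm(deltas=[[7,1,0.7,-0.2,0,0,0],[7,2.2,0.6,-0.2,0,0,0],[7,3.7,0.6,-0.2,0,0,0],[7,5.2,0.5,-0.2,0,0,0],[7,6.7,0.4,-0.2,0,0,0],[7,8.2,0.3,-0.2,0,0,0],[7,9.6,0.2,-0.2,0,0,0],[7,10.8,0.1,-0.2,0,0,0]])

```text
time: 7.6
tool_pos: [0.4783, -0.136, 0.0111]
tcp_rot: [2.987, 0.969, 0.001]
contact_force: [-1.2, -1.7, 0.6]
gripper_width: 0.0702
finger_force: 0.8
```

```bash
python3 bowls.py
```

```text
t 7.6 dock [-112.8 -161.8] z 11.1 head 44.4 w 0.0702
foot px [ 96. 178.] n 137 dock mm [-34.  469.4  61. ]
foot px [118. 185.] n 104 dock mm [-45.7 401.5  60.3]
foot px [222. 184.] n 140 dock mm [  1.9 130.2  62.3]
foot px [247. 259.] n 141 dock mm [-185.4   30.9   62. ]
```

```bash
python3 plan.py " -145,-170,11,44" " -145,-131,10,0"
```

```text
t 7.65 dock [-112. -161.] z 11.1 head 44.4 w 0.07
 -145,-170,11,44 world [ 0.445 -0.139  0.011] -> [-2.99 -1.67  0.  ] [ 0.001 -0.001  0.007]
 -145,-131,10,0 world [ 0.451 -0.101  0.01 ] -> [-0.26 -4.45  0.1 ] [ 0.001 -0.002  0.775]
```

>>> move_arm(deltas=[[7,-2.5,0,0,0,0,0],[7,-3.5,-1.5,0,0,0,0.12],[7,-3.0,-2.5,0,0,0,0.26],[7,-2.3,-3.4,0,0,0,0.4],[7,-1.5,-4,0,0,0,0.54],[7,-0.8,-4.4,0,0,0,0.67],[7,-0.3,-4.5,0.1,0,0,0.775],[7,-0.3,-4.5,0.1,0,0,0.775]])

```text
time: 8.45
tool_pos: [0.4489, -0.1017, 0.0098]
tcp_rot: [3.133, -0.233, 0.001]
contact_force: [-0.8, 0.3, 0.8]
gripper_width: 0.0701
finger_force: 0.0
```

```bash
python3 bowls.py; python3 plan.py " -60,-130,10,0"
```

```text
t 8.45 dock [-146.9 -132.2] z 9.8 head -0.1 w 0.0701
foot px [ 97. 178.] n 131 dock mm [-35.2 469.1  59.6]
foot px [118. 185.] n 111 dock mm [-47.6 401.8  59.9]
foot px [222. 184.] n 142 dock mm [  2.1 129.8  62.3]
foot px [313. 228.] n 109 dock mm [ -74.6 -131.5   62. ]
foot px [247. 259.] n 139 dock mm [-185.2   30.9   61.7]
t 8.5 dock [-147.1 -132.5] z 9.8 head 0.1 w 0.0702
 -60,-130,10,0 world [ 0.535 -0.112  0.01 ] -> [ 8.71 -0.24 -0.02] [ 0.    -0.001  0.002]
```

>>> move_arm(deltas=[[7,1.3,-0.2,0,0,0,0],[7,2.6,-0.3,0,0,0,0],[7,3.9,-0.4,0,0,0,0],[7,5.2,-0.5,-0.1,0,0,0],[7,6.5,-0.5,-0.1,0,0,0],[7,7.7,-0.5,-0.1,0,0,0],[7,8.8,-0.5,-0.1,0,0,0],[7,9.6,-0.5,-0.1,0,0,0]])

```text
time: 9.3
tool_pos: [0.5444, -0.1116, 0.0106]
tcp_rot: [-3.133, 0.229, 0.001]
contact_force: [-1.3, -0.9, 0.0]
gripper_width: 0.0697
finger_force: 0.8
```

```bash
python3 bowls.py
```

```text
t 9.3 dock [ -51. -128.] z 10.6 head 0.1 w 0.0697
foot px [ 97. 177.] n 129 dock mm [-31.5 469.3  60.3]
foot px [118. 185.] n 112 dock mm [-47.9 401.9  60.2]
foot px [222. 184.] n 143 dock mm [  2.2 129.8  61.9]
foot px [246. 259.] n 152 dock mm [-186.    31.4   61.7]
```

Close to the wall; final creep.

>>> move_arm(deltas=[[7,0.2,0,0,0,0,0],[7,0.4,0,0,0,0,0],[7,0.6,0,0,0,0,0],[7,0.8,0,0,0,0,0],[7,0.9,0,0,0,0,0],[7,1.0,0,0,0,0,0],[7,1.0,0,0,0,0,0]])

```text
time: 10.05
tool_pos: [0.5532, -0.1125, 0.0105]
tcp_rot: [-3.133, 0.232, 0.004]
contact_force: [-5.3, 0.2, 1.8]
gripper_width: 0.0698
finger_force: 2.5
```

>>> move_arm(deltas=[[7,-1.5,0,0,0,0,0],[7,-4,0,0,0,0,0],[7,-7,0,-3,0,0,0],[7,-10,0,-7,0,0,0],[7,-13,-3,-10,0,0,0],[7,-16,-7,-11,0,0,0],[7,-19,-11,-11,0,0,0],[7,-20.5,-15.5,-11,0,0,0]])

```text
time: 10.85
tool_pos: [0.3729, 0.0719, 0.1214]
tcp_rot: [-3.133, 0.236, -0.003]
contact_force: [0.9, 0.5, 0.7]
gripper_width: 0.0699
finger_force: 0.0
```

```bash
python3 bowls.py; python3 plan.py " -248,31,110,0"  " -248,31,10,0"
```

```text
t 10.85 dock [-247.5   28.4] z 121.4 head -0.2 w 0.0699
foot px [ 96. 178.] n 134 dock mm [-33.6 469.1  60.3]
foot px [118. 185.] n 106 dock mm [-47.1 401.7  60.5]
foot px [222. 184.] n 140 dock mm [  2.2 129.6  62.3]
foot px [317. 199.] n 143 dock mm [   2.4 -128.1   62.1]
foot px [247. 259.] n 149 dock mm [-184.7   31.5   61.7]
t 10.9 dock [-250.6   34.2] z 121.2 head 0.2 w 0.07
 -248,31,110,0 world [0.373 0.075 0.11 ] -> [0.26 0.32 1.12] [-0.002  0.     0.003]
 -248,31,10,0 world [0.373 0.075 0.01 ] -> [ 0.26  0.34 11.12] [-0.002  0.     0.003]
```

Bay 2 is filled: bowl at (2.4, -128.1). Descend behind the third bowl.

>>> move_arm(deltas=[[7,0.2,0.3,3,0,0,0],[7,0.2,0.3,6,0,0,0],[7,0.2,0.3,9,0,0,0],[7,0.2,0.3,11.1,0,0,0],[7,0.2,0.3,11.1,0,0,0]])

```text
time: 11.4
tool_pos: [0.3753, 0.0676, 0.0082]
tcp_rot: [-3.133, 0.233, 0.005]
contact_force: [0.6, -0.4, -0.3]
gripper_width: 0.0696
finger_force: 0.0
```

```bash
python3 plan.py " -125,0,10,0"
```

```text
t 11.4 dock [-244.6   24.5] z 8.2 head -0.1 w 0.0696
 -125,0,10,0 world [0.49  0.026 0.01 ] -> [11.96  2.43 -0.22] [-0.     0.003 -0.001]
```

>>> move_arm(deltas=[[7,0.8,-0.6,-0.1,0,0,0],[7,1.8,-0.6,-0.1,0,0,0],[7,3.3,-0.2,-0.1,0,0,0],[7,5,0.3,-0.1,0,0,0],[7,6.8,0.9,-0.1,0,0,0],[7,8.6,1.5,-0.1,0,0,0],[7,10.4,2,-0.1,0,0,0],[7,12,2.4,-0.1,0,0,0]])

```text
time: 12.2
tool_pos: [0.4929, 0.0256, 0.0121]
tcp_rot: [3.133, -0.232, 0.004]
contact_force: [-1.1, 0.7, -0.4]
gripper_width: 0.07
finger_force: 0.6
```

```bash
python3 bowls.py; python3 plan.py " -52,0,10,0"
```

```text
t 12.2 dock [-122.     0.2] z 12.1 head -0.1 w 0.07
foot px [ 97. 178.] n 131 dock mm [-32.4 468.6  60.3]
foot px [118. 186.] n 115 dock mm [-49.  401.9  60.6]
foot px [222. 184.] n 141 dock mm [  2.3 129.6  62.1]
foot px [317. 199.] n 144 dock mm [   2.7 -128.2   62.1]
t 12.25 dock [-119.4   -0.5] z 12.3 head -0.1 w 0.0699
 -52,0,10,0 world [0.562 0.015 0.01 ] -> [ 6.74 -0.06  0.27] [ 0.    -0.006 -0.002]
```

>>> move_arm(deltas=[[7,0.5,0,0.2,0,0,0],[7,1.6,0,0.2,0,0,0],[7,2.8,0,0.2,0,0,0],[7,4,0,0.2,0,0,0],[7,5.2,0,0.2,0,0,0],[7,6.2,0,0.2,0,0,0],[7,6.8,0,0.2,0,0,0],[7,7.1,0,0.2,0,0,0]])

```text
time: 13.05
tool_pos: [0.5613, 0.0158, 0.0089]
tcp_rot: [-3.133, 0.232, 0.0]
contact_force: [-1.9, 0.6, 1.8]
gripper_width: 0.0699
finger_force: 1.2
```

```bash
python3 plan.py
```

```text
t 13.05 dock [-53.    0.4] z 8.9 head -0.1 w 0.0699
```

>>> move_arm(deltas=[[7,0.2,0,0,0,0,0],[7,0.4,0,0,0,0,0],[7,0.6,0,0,0,0,0],[7,0.8,0,0,0,0,0],[7,1.0,0,0,0,0,0],[7,1.2,0,0,0,0,0],[7,1.2,0,0,0,0,0]])

```text
time: 13.75
tool_pos: [0.5726, 0.014, 0.0086]
tcp_rot: [-3.133, 0.232, 0.002]
contact_force: [-4.5, -0.5, 3.4]
gripper_width: 0.0702
finger_force: 2.6
```

>>> move_arm(deltas=[[7,-1.5,0,0,0,0,0],[7,-4,0,0,0,0,0],[7,-6,0,-4,0,0,0],[5,-7,0,-8,0,0,0],[3,-7,4,-12,0,0,0],[1,-7,9,-13,0,0,0],[0,-7,14,-13,0,0,0],[0,-7,19,-13,0,0,0]])

```text
time: 14.55
tool_pos: [0.4768, -0.1595, 0.1397]
tcp_rot: [3.132, -0.232, 0.005]
contact_force: [0.9, 0.9, -0.7]
gripper_width: 0.0323
finger_force: 0.0
```

```bash
python3 bowls.py
python3 - <<'E'
from plan import *
im,d=viewer.grab_frame('top'); C=cloud('top',d)
g=im[200:215,350:372].min(2)>190; v,u=np.argwhere(g).mean(0)+[200,350]; v,u=v,u
c=viewer.get_calibration('top');K=c['intrinsics'];T=np.array(c['world_from_camera'])
r=T[:3,:3]@np.array([(u-K[0][2])/K[0][0],-(v-K[1][2])/K[1][1],-1]); w=T[:3,3]+r*(.072-T[2,3])/r[2]
print("btn",u,v,g.sum(),w,(U@(w[:2]-O))*1000,"z",np.median(C[204:211,358:365,2]))
cv2.imwrite('pics/b.png',cv2.resize(im[130:250,180:400,::-1],(770,420)))
E
python3 plan.py " 0,-247,110,0" " 0,-247,85,0"
```

```text
t 14.55 dock [-110.8 -185.3] z 139.7 head -0.0 w 0.0323
foot px [ 97. 177.] n 132 dock mm [-31.8 468.7  59.9]
foot px [118. 186.] n 118 dock mm [-49.  401.8  61.4]
foot px [222. 184.] n 143 dock mm [  2.5 129.9  62.2]
foot px [270. 191.] n 142 dock mm [ 3.4 -0.3 62. ]
foot px [317. 199.] n 145 dock mm [   2.6 -127.8   62.1]
t 14.6 dock [-110.3 -192. ] z 139.3 head -0.3 w 0.0278
btn 361.1818181818182 206.5340909090909 88 [ 0.57776144 -0.23739506  0.072     ] [   0.43267178 -247.60208819] z 0.0733989980654246
t 14.65 dock [-110.5 -188.7] z 138.9 head -0.4 w 0.0243
 0,-247,110,0 world [ 0.577 -0.237  0.11 ] -> [11.09  5.74  2.94] [ 0.002 -0.003 -0.007]
 0,-247,85,0 world [ 0.577 -0.237  0.085] -> [11.08  5.74  5.44] [ 0.002 -0.003 -0.007]
```

View pics/b.png

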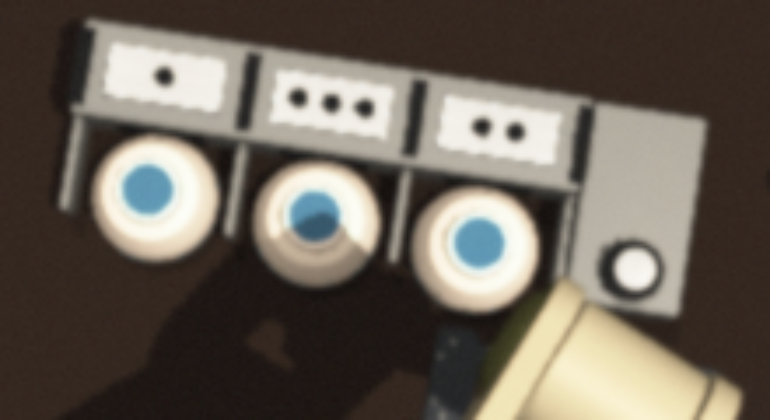

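>>> move_arm(deltas=[[0,4,2,0,0,0,0],[0,8,4,1,0,0,0],[0,11.1,5.8,3,0,0,0],[0,11.1,5.8,5,0,0,0],[0,11.1,5.8,5.4,0,0,0],[0,11.1,5.8,5.4,0,0,0]])

```text
time: 15.25
tool_pos: [0.5777, -0.2304, 0.0844]
tcp_rot: [-3.132, 0.232, 0.002]
contact_force: [0.3, 0.5, 0.3]
gripper_width: 0.0005
finger_force: 0.0
```

```bash
python3 plan.py " 0,-247,66,0"; python3 -c "
from h import *;print(observe()['contact_force'])"
```

```text
t 15.25 dock [  -0.6 -240.7] z 84.4 head -0.0 w 0.0005
 0,-247,66,0 world [ 0.577 -0.237  0.066] -> [0.07 0.63 1.83] [-0.001  0.001 -0.001]
[0.28027174 0.5263482  0.33977958]
```

>>> move_arm(deltas=[[0,0.1,0.6,0.5,0,0,0],[0,0.1,0.6,1,0,0,0],[0,0.1,0.6,1.3,0,0,0],[0,0.1,0.6,1.6,0,0,0],[0,0.1,0.6,1.8,0,0,0],[0,0.1,0.6,1.9,0,0,0],[0,0.1,0.6,1.9,0,0,0]])

```text
time: 15.95
tool_pos: [0.578, -0.2374, 0.0664]
tcp_rot: [3.132, -0.232, 0.001]
contact_force: [-3.4, 0.4, 7.8]
gripper_width: 0.0006
finger_force: 3.5
```

>>> move_arm(deltas=[[0,0,0,0.1,0,0,0],[0,0,0,0.2,0,0,0],[0,0,0,0.3,0,0,0],[0,0,0,0.3,0,0,0]])

```text
time: 16.35
tool_pos: [0.5781, -0.2374, 0.0661]
tcp_rot: [3.131, -0.232, 0.003]
contact_force: [-10.6, 2.7, 24.9]
gripper_width: 0.0003
finger_force: 13.1
```

The button has bottomed out: 25 N, and z barely changed. Now release.

>>> move_arm(deltas=[[0,0,0,-1,0,0,0],[0,0,0,-4,0,0,0],[0,0,0,-8,0,0,0],[0,-4,0,-11,0,0,0],[0,-9,0,-11,0,0,0],[0,-14,0,-11,0,0,0],[0,-14,0,-11,0,0,0],[0,-14,0,-11,0,0,0]])

```text
time: 17.15
tool_pos: [0.4392, -0.2166, 0.1731]
tcp_rot: [3.132, -0.234, 0.002]
contact_force: [0.3, -0.3, -0.3]
gripper_width: 0.0007
finger_force: 0.0
```

```bash
python3 bowls.py
python3 - <<'E'
from h import *
im,d=viewer.grab_frame('top'); C=cloud('top',d); print("btn z",np.median(C[204:211,358:365,2]), observe()["contact_force"])
E
```

```text
t 17.15 dock [-139.7 -247.3] z 173.1 head -0.1 w 0.0007
foot px [ 96. 177.] n 139 dock mm [-33.5 468.8  60.8]
foot px [118. 185.] n 112 dock mm [-48.6 401.6  61.2]
foot px [222. 184.] n 142 dock mm [  2.2 129.8  61.9]
foot px [269. 191.] n 149 dock mm [ 2.8 -0.  62. ]
foot px [317. 199.] n 145 dock mm [   2.9 -127.8   61.3]
btn z 0.0739338159414622 [ 0.05690557 -0.11560891 -0.10576039]
```

```bash
python3 -c "
from rig import job; print(job.close_job())"
```

```text
the job is handed in; nothing more can be done
None
```

I slid the three white bowls home in order (one-stud, two-stud, then three-stud bay), pressed the start button fully down and let it come back up, then handed the job in at about 17 s; the judge returned no verdict.

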